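# Tare the bench balance through its recessed key

### The job

Tare the balance with the cup on its pan: with the fingertips, push the sliding cover over the keys fully back, away from the robot, reach into the round well and press the sunken key all the way down for about a second, then let it up and push the cover fully shut again. Leave the key in the square well alone, and do not grasp, lift or shift the cup or anything else that stands around.

Things in the scene. Friction and masses are not known exactly. Their poses are not given: they have to be found in the camera images.
- balance: bench balance, fixed; white casing 280 (x) by 340 mm (y), flat deck 60 mm above the table. Origin: centre of its footprint on the table; x to its rear (away from the robot), y left, z up; turned up to 0.3 rad. In its frame: key bay at x -50, y -81 mm; steel pan (136 mm across, top 75 mm above the table) at x 35, y 85; low black display (top 74 mm above the table) at x -100, y 85.
- cover (a joint): how far the cover has slid, m: 0 = fully shut, grows to 0.080 = fully back, sliding along the balance's +x. It starts shut or up to 12 mm back. Friction about 2 N, stays where it is left; hard stops at both ends.
- cover_front (a point): middle of the top edge of the cover's front (robot-side) wall, outer face. The cover: a shallow shell, clear top, grey walls, 96 mm along x, 154 along y; walls upright from 2 to 20 mm above the deck. Push the front wall to open, the rear wall to shut, fingertips just above the deck. Shut, 48 mm of flat deck lie free before this wall.
- cover_rear (a point): middle of the top edge of the cover's rear wall, outer face, 96 mm behind cover_front. Fully back, 54 mm of flat deck lie free behind this wall. Aluminium rails 4 mm high flank the cover's track, their inner faces about 78 mm to either side of its middle.
- round_well (a point): centre of the mouth of the round well, level with the deck; 51 mm across, 30 mm deep, in an aluminium block. It is the left or the right one of two wells, 70 mm apart along the balance's y, both under the cover when shut; with the cover fully back, its front wall stands 40 mm behind the wells' centres.
- round_key (a joint): travel of the round key, m: 0 = up, 0.006 = all the way down. A spring lifts it; it begins to move at about 1.5 N, and fully down takes 5 N.
- round_top (a point): centre of the round key's top; the black key is 26 mm across, in the middle of the round well, its top 15 mm below the deck when up and 21 mm when down.
- square_well (a point): centre of the mouth of the square well, level with the deck, 47 by 47 mm and 30 mm deep, with a square black key 26 by 26 mm at the same depth: the calibration key, not to be pressed.
- square_key (a joint): travel of the square key, m: 0 = up, 0.006 = down; must stay up.
- cup: white ceramic weighing cup, 64 mm across, 45 mm tall, standing on the balance's pan. Origin: centre of its underside. Not to be disturbed.
- vial: small capped glass vial, 22 mm across, 42 mm tall, standing on the balance's deck in front, left of the cover's track. Origin: centre of its underside. Not to be disturbed.
- weight: brass check weight with a small head, 24 mm across, 38 mm tall, standing on the balance's deck at the rear, left of the cover's track. Origin: centre of its underside. Not to be disturbed.
- beaker: glass beaker, 68 mm across, 90 mm tall, on the table to the right. Origin: centre of its underside. Not to be disturbed.
- bottle: capped bottle, 60 mm across, 160 mm tall, on the table to the right. Origin: centre of its underside. Not to be disturbed.
- jar: amber jar, 72 mm across, 100 mm tall, on the table to the left. Origin: centre of its underside. Not to be disturbed.
- tipbox: pipette-tip box, 85 x 120 x 70 mm, on the table to the right. Origin: centre of its underside. Not to be disturbed.

How it is judged:
On the way, in this order (a step that is already met when the one before it is completed fails the run):
1. the cover is pushed fully back (within 12 mm) (value of joint cover above 0.068 m), for 0.1 s.
2. the round key is held down (at least 4.5 of its 6 mm) for half a second (value of joint round_key above 0.0045 m), for 0.5 s.
3. the round key has come up again (value of joint round_key below 0.001 m), for 0.1 s.
At the end, for the whole second after the job is handed in: The cover is shut again (within 8 mm of its stop), both keys are up, and the cup and all other loose things stand where they stood (within 15 mm) (value of joint cover below 0.008 m and value of joint each of round_key, square_key below 0.001 m and distance of each of cup, vial, weight, beaker, bottle, jar, tipbox from where it was at the start of the episode below 0.015 m); the robot touches nothing.
It fails at once if the key in the square well is pressed (more than 2.5 mm) (value of joint square_key above 0.0025 m).
It fails at once if the cup or another loose thing is lifted, carried, tipped or shifted (more than 15 mm or 0.3 rad) (distance of any of cup, vial, weight, beaker, bottle, jar, tipbox from where it was at the start of the episode above 0.015 m or angle between any of cup, vial, weight, beaker, bottle, jar, tipbox's own z axis and vertical above 0.3 rad).
It also fails if it takes over 51 s, if anything falls off the work surface, if the arm or the gripper's body presses on something with over 40 N, if the wrist force passes 120 N, or if a joint passes its speed limit or range.

### The arm

A 6-joint arm with a two-finger parallel gripper is mounted at the origin on the work surface. World frame = base frame: x ahead of the robot, y to its left, z up, the work surface at z = 0. Lengths are in m, angles in rad, forces in N, time in s.
With the tool pointing down it reaches from about 0.35 to 0.85 m from the base axis. Payload 8.1 kg.
Tool frame: the origin (TCP) lies on the centre line of the jaws, within the pads' length; the fingertips stand 25 mm ahead of it and the grasp point (between the pads) lies 6 mm ahead of it; z points along the fingers, y is the line along which they close (so a half turn about z gives the same grasp; the last joint's range is limited). The gripper opens to 93 mm and grips with 3 to 60 N. Pads are 15 mm wide; open, the fingers measure 128 mm over their backs; the gripper's body (75 mm by 188 mm) begins 65 mm behind the grasp point.
Start: joints at [-1.308, 0.13, 1.488, -0, 1.523, -0.085], TCP at [0.205, -0.564, 0.244] pointing down, gripper open.
Joint ranges: [-2.96, 2.96], [-0.89, 2.26], [0.02, 2.5], [-1.34, 4.48], [0, 2.73], [-2.66, 2.66]. Speed limits (rad/s): [2.39, 2.39, 2.79, 3.14, 3.14, 3.14].

### API

Orientations are given as a unit quaternion [w, x, y, z].
In Python, from plant import bot gives the robot as it stands. The module is installed in compiled form; this text tells all that it offers.
- The arm moves only by the tool move_arm, never from a script. Its argument "deltas" is a list that holds one entry, the list of rows, each a list of 5 numbers: the shift along the tool's x, y, z in mm, then the turn about the tool's z in degrees, then the opening, from 0 (shut) to 1 (fully open). In form: [[[dx, dy, dz, turn, grip], ...]]. A call has 1 to 10 rows; each row is the pose to reach, as a shift and turn from the pose commanded when the call began, along the tool's axes at that moment; what a row does not reach only later rows make up. A row lasts 1/12 s, in which the tool goes at most 41.7 mm and 7.16 degrees, less where a joint would pass 70% of its speed; a pose out of reach is approached as far as the arm can. A call with a gripper value outside its range is refused whole. The fingers move at their own pace and stop on an object; "newtons" is the grip in N (left out, the last holds). Time passes only in rows, so rows that repeat a pose let the fingers close. It gives the time, the measured TCP pose, the force, the opening and the grip force at its end, in the units of the state.
- bot.get_obs(): the state, without advancing time (a new reading comes with each control period).
- bot.capture(name): name is "scene" or "top"; returns a dict with "image" (420x560x3 uint8, blue, green, red), "camera_matrix" (3x3 intrinsics, pixels), "rvec" (rotation vector, rad) and "tvec" (3), from world to camera coordinates, as OpenCV has them. Camera axes: x right, y down, z forward; pixel columns grow to the right and rows downward; lengths in m; the calibration is good to about 2 mm. A picture is of the moment at which its call begins. There is no depth.
- bot.hand_in(): hands the job in; it is judged then, once.
The state is a dict: "t": time; "q": joint angles; "joint_velocities": joint speeds; "effort": joint torques, N m; "ee_pos": TCP position; "ee_rot": TCP orientation; "wrist_force": force on the tool from outside, world axes, zero at the start; "moment": the same for the moment, N m; "grip_width": opening from 0.0 (shut) to 1.0 (fully open); "grip_force": force on a finger pad.
Only numpy, scipy, OpenCV 4.12 (cv2) and the standard library are available. Lean on these libraries where they do the work, as an engineer would, in place of code of your own. Each camera call takes 0.05 s, during which the arm holds its last target. There are 200 camera calls.

## Working session

There is one attempt and no reset: what is moved stays moved. The work goes in short steps, Python scripts to look and compute and a tool call to move; the robot and the scene stay as the last step left them, time stands still between calls to the robot, and variables do not carry over. Pictures are saved under pics/ and viewed, at most 10 in all, crops included, and the job is handed in when it is done.

Besides the shell and the picture viewer there is one more tool, called by a JSON object that holds its "op" and its "data". move_arm: Moves the arm, as the interface text tells. Its arguments: {"type":"object","properties":{"deltas":{"type":"array"},"newtons":{"type":"number"}},"required":["deltas"]}

```bash
mkdir -p pics
cat > h.py <<'E'
import numpy as np, cv2
from plant import bot
def cap(n):
    c=bot.capture(n); return c
def ray(c,uv,z):
    K=c["camera_matrix"];R=cv2.Rodrigues(np.array(c["rvec"],float))[0];t=np.array(c["tvec"],float).ravel()
    C=-R.T@t; d=R.T@np.linalg.inv(K)@np.array([uv[0],uv[1],1.0]); return C+d*(z-C[2])/d[2]
def proj(c,P):
    return cv2.projectPoints(np.array(P,float).reshape(-1,3),np.array(c["rvec"],float),np.array(c["tvec"],float),np.array(c["camera_matrix"],float),None)[0].reshape(-1,2)
E
python3 - <<'E'
from h import *
for n in("scene","top"):
    c=cap(n); cv2.imwrite(f"pics/{n}0.png",c["image"])
    R=cv2.Rodrigues(np.array(c["rvec"],float))[0]; print(n,-R.T@np.array(c["tvec"]).ravel(),c["camera_matrix"][0][0])
o=bot.get_obs();print(o)
E
```

```text
scene [1.17297613 0.45078034 1.30007376] 538.6977963630685
top [ 0.30174799 -0.02603967  1.77195329] 539.4863066727295
{'t': 0.1, 'q': array([-1.30840407e+00,  1.31079526e-01,  1.48916481e+00, -1.89499958e-05,
        1.52299039e+00, -8.53866790e-02]), 'joint_velocities': array([ 0.00080459, -0.00086701, -0.00236699, -0.00061144,  0.00062562,
       -0.00021595]), 'effort': array([ 1.53342062e-03, -5.61341500e+01, -4.93093300e+01,  7.70773133e-02,
        2.92420050e-02, -7.91858884e-05]), 'ee_pos': array([ 0.20438691, -0.56361823,  0.24269902]), 'ee_rot': array([-8.16984085e-04,  9.84918873e-01,  1.73014854e-01, -8.19957281e-05]), 'wrist_force': array([ 0.34684186,  0.59992597, -0.51564751]), 'moment': array([0.00367723, 0.0580853 , 0.02926776]), 'grip_force': 0.0, 'grip_width': 0.9962833881615875}
```

View pics/top0.png

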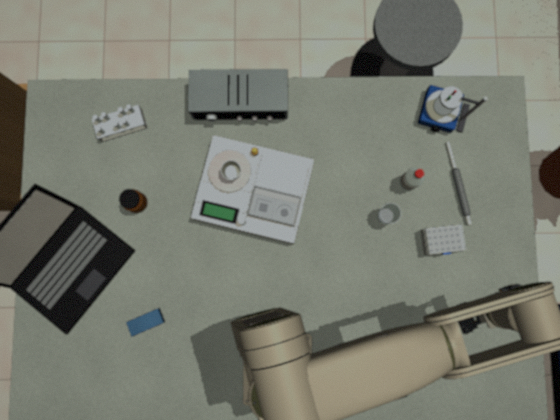

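View pics/scene0.png

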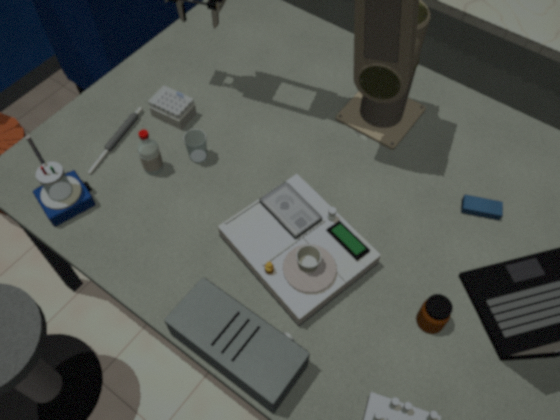

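The top view shows the balance centred near (252,190) with its white deck, and the cover at about (274,205). The square well looks to be at (264,207) and the round one at (284,211), to the right. The vial is near (241,222), the weight at (255,152) and the cup at (231,172). I'll enlarge both views.

Run:
```python
from h import *
a=cv2.imread("pics/top0.png")[130:250,185:320]; b=cv2.imread("pics/scene0.png")[170:320,210:385]
a=cv2.resize(a,None,fx=5,fy=5,interpolation=cv2.INTER_CUBIC);cv2.imwrite("pics/c1.png",a)
b=cv2.resize(b,None,fx=4,fy=4,interpolation=cv2.INTER_CUBIC);cv2.imwrite("pics/c2.png",b)
# balance deck white mask
c=cap("top");im=c["image"];m=(im.min(2)>150).astype(np.uint8)*255
m[:130]=0;m[250:]=0;m[:,:185]=0;m[:,320:]=0
m=cv2.morphologyEx(m,cv2.MORPH_CLOSE,np.ones((5,5)))
cs,_=cv2.findContours(m,cv2.RETR_EXTERNAL,cv2.CHAIN_APPROX_NONE);k=max(cs,key=cv2.contourArea)
r=cv2.minAreaRect(k);bx=cv2.boxPoints(r);print(r,bx)
P=np.array([ray(c,p,0.06) for p in bx]);print(P.round(4),P.mean(0));print(np.linalg.norm(P-np.roll(P,1,0),axis=1))
```

```text
((252.7353057861328, 188.05882263183594), (104.775390625, 85.1300048828125), 14.03624439239502) [[191.58824 216.64705]
 [212.2353  134.05882]
 [313.8824  159.4706 ]
 [293.2353  242.05882]]
[[ 0.4803  0.2699  0.06  ]
 [ 0.7499  0.2065  0.06  ]
 [ 0.6627 -0.1231  0.06  ]
 [ 0.3966 -0.0534  0.06  ]] [0.57236957 0.07496517 0.06      ]
[0.33396415 0.27697828 0.34089347 0.27506408]
```

View pics/c1.png

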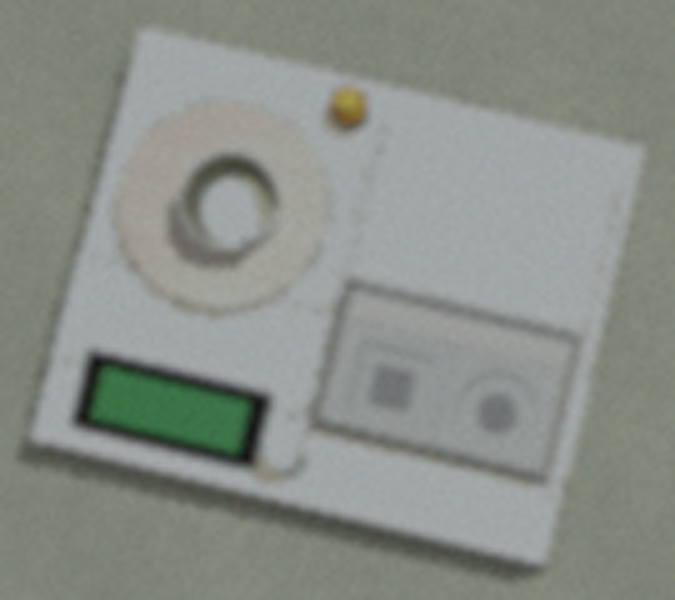

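View pics/c2.png

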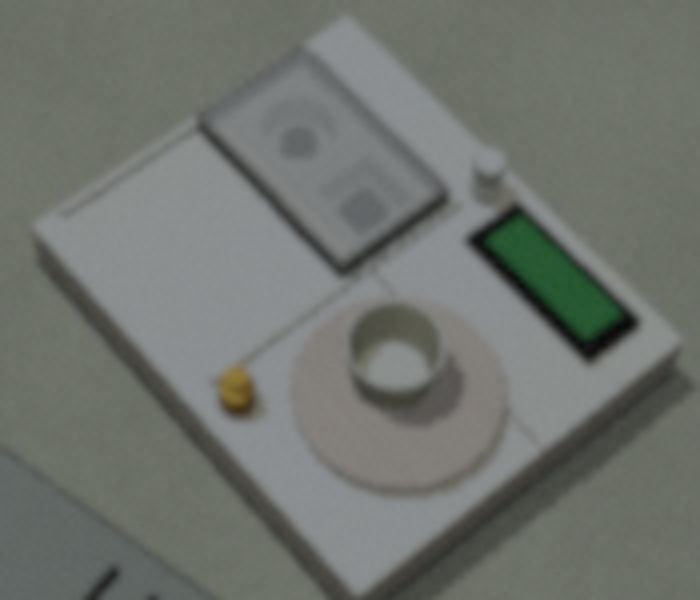

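The crops show the round well on the balance's right (c1 key at (497,412), c2 at (298,142)). The square key is to its left (c1 (392,388), c2 (363,210)). The cover is nearly shut, the vial is by the display corner, and the weight is at the rear, left of the track. Next I'll triangulate the keys and cover corners.

```bash
cat >> h.py <<'E'
def P3(c,d,a,b):
    Ps=[]
    for k in(c,d):
        R=cv2.Rodrigues(np.array(k["rvec"],float))[0]; Ps.append(np.array(k["camera_matrix"])@np.c_[R,np.array(k["tvec"],float).ravel()])
    X=cv2.triangulatePoints(Ps[0],Ps[1],np.array(a,float).reshape(2,1),np.array(b,float).reshape(2,1)).ravel(); return X[:3]/X[3]
E
python3 - <<'E'
from h import *
T=cap("top");S=cap("scene")
t=lambda u,v:np.array([185+(u+.5)/5-.5,130+(v+.5)/5-.5]); s=lambda u,v:np.array([210+(u+.5)/4-.5,170+(v+.5)/4-.5])
for n,a,b,z in(("round",t(497,412),s(298,142),.045),("square",t(392,388),s(363,210),.045)):
    print(n,P3(T,S,a,b).round(4),ray(T,a,z).round(4),ray(S,b,z).round(4))
# cover corners at z=.08 : FL FR RL RR
ct=[t(315,425),t(545,480),t(348,285),t(578,340)]; C=np.array([ray(T,p,.08) for p in ct]);print(C.round(4))
cs=[s(445,200),s(308,52),s(343,272),s(200,122)]; D=np.array([ray(S,p,.08) for p in cs]);print(D.round(4))
b=np.array([0.5724,0.0750]);y=-.25
R=np.array([[np.cos(y),-np.sin(y)],[np.sin(y),np.cos(y)]])
f=lambda p:((np.asarray(p)[:2]-b)@R*1000).round(1)
for p in list(C)+list(D):print("bal",f(p))
for n,a in(("round",t(497,412)),("square",t(392,388))):print(n,f(ray(T,a,.045)))
print("vial",f(ray(T,t(290,467),.08)),"vialS",f(ray(S,s(488,175),.08)),"weight",f(ray(T,t(348,106),.09)))
print("world of bal pts",{k:(R@np.array(v)/1000+b).round(4) for k,v in dict(front0=(-118,-81),well=(-50,-116),rear=(113,-81)).items()})
o=bot.get_obs();print(o["t"])
E
```

```text
round [ 0.4946 -0.0243  0.0392] [ 0.4943 -0.025   0.045 ] [ 0.4974 -0.0215  0.045 ]
square [0.5113 0.0434 0.0359] [0.5105 0.0426 0.045 ] [0.5158 0.0468 0.045 ]
[[ 0.4832  0.0899  0.08  ]
 [ 0.4471 -0.0548  0.08  ]
 [ 0.5724  0.0689  0.08  ]
 [ 0.5358 -0.0767  0.08  ]]
[[ 0.4952  0.0975  0.08  ]
 [ 0.4515 -0.0469  0.08  ]
 [ 0.5807  0.0749  0.08  ]
 [ 0.5428 -0.0716  0.08  ]]
bal [-90.1  -7.7]
bal [ -89.3 -156.8]
bal [ 1.5 -5.9]
bal [   2.1 -156. ]
bal [-80.4   2.7]
bal [ -87.  -148.1]
bal [8. 2.]
bal [   7.6 -149.4]
round [ -50.9 -116.2]
square [-52.  -46.7]
vial [-119.6    1. ] vialS [-115.9    6.2] weight [111.9  21.6]
world of bal pts {'front0': array([0.438 , 0.0257]), 'well': array([ 0.4953, -0.025 ]), 'rear': array([ 0.6618, -0.0314])}
0.25
```

The top-view rays match the given geometry: keys at (-51,-116) and (-52,-47), cover front at -90, rear near 2, so balance yaw is about -0.25. Now I'll move in.

{"op": "move_arm", "data": {"deltas": [[[8,-10,0,3,0],[25,-29,0,7,0],[50,-57,0,11,0],[76,-86,0,15,0],[103,-116,0,19,0],[130,-147,0,23,0],[158,-178,0,27,0],[185,-209,0,30,0],[212,-240,0,33,0],[239,-271,0,34.2,0]]], "newtons": 20}}

```text
t: 1.08
ee_pos: [0.337, -0.226, 0.2437]
ee_rot: [0.0, 0.992, -0.126, 0.0]
wrist_force: [0.9, 0.7, 0.4]
grip_width: 0.334
grip_force: 0.0
```

{"op": "move_arm", "data": {"deltas": [[[5,-38,0,0,0],[10,-76,0,0,0],[15,-115,5,0,0],[20,-154,15,0,0],[25,-193,30,0,0],[30,-228,50,0,0],[34,-255,75,0,0],[35,-268,100,0,0],[35,-270,120,0,0],[35,-270,130,0,0]]]}}

```text
t: 1.92
ee_pos: [0.4356, 0.0265, 0.1107]
ee_rot: [0.0, 0.992, -0.123, -0.002]
wrist_force: [-1.6, -1.0, 0.5]
grip_width: 0.005
grip_force: 0.0
```

Run:
```python
from h import *
o=bot.get_obs();print(o["ee_pos"],o["grip_width"])
a=cap("top")["image"][130:250,185:320]; b=cap("scene")["image"][170:270,210:350]
a=cv2.resize(a,(405,360),interpolation=cv2.INTER_CUBIC);b=cv2.resize(b,(390,360),interpolation=cv2.INTER_CUBIC)
cv2.imwrite("pics/d1.png",np.hstack([a,b]))
```

```text
[0.43561408 0.02648448 0.11068612] 0.004838459949449076
```

View pics/d1.png

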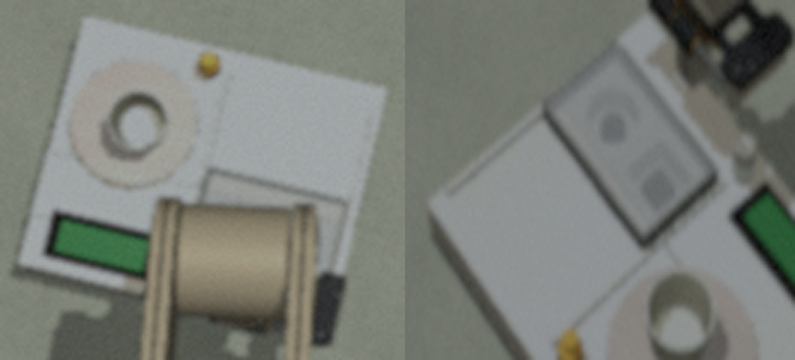

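The gripper stands just in front of the cover's front wall, clear of the vial and cup. I'll lower it and push.

{"op": "move_arm", "data": {"deltas": [[[0,0,10,0,0],[0,0,19,0,0],[5,0,19,0,0],[15,0,19,0,0],[27,0,19,0,0],[40,0,19,0,0],[53,0,19,0,0],[66,0,19,0,0],[78,0,19,0,0],[88,0,19,0,0]]]}}

```text
t: 2.85
ee_pos: [0.5234, 0.0028, 0.0949]
ee_rot: [-0.0, 0.992, -0.125, -0.0]
wrist_force: [-2.8, 1.4, 1.9]
grip_width: 0.003
grip_force: 1.2
```

{"op": "move_arm", "data": {"deltas": [[[5,0,0,0,0],[10,0,0,0,0],[13,0,0,0,0],[14,0,0,0,0],[14,0,0,0,0]]]}}

```text
t: 3.27
ee_pos: [0.5335, 0.0004, 0.0944]
ee_rot: [-0.0, 0.992, -0.124, -0.003]
wrist_force: [-15.6, 3.1, 11.9]
grip_width: 0.007
grip_force: 8.1
```

{"op": "move_arm", "data": {"deltas": [[[-6,0,0,0,0],[-15,0,-10,0,0],[-30,0,-35,0,0],[-60,0,-70,0,0],[-95,0,-90,0,0],[-125,0,-90,0,0],[-135,0,-90,0,0],[-135,0,-90,0,0]]]}}

```text
t: 3.93
ee_pos: [0.4044, 0.0338, 0.1856]
ee_rot: [-0.0, 0.992, -0.124, 0.001]
wrist_force: [-0.1, -0.6, 1.0]
grip_width: 0.002
grip_force: 0.0
```

Run:
```python
from h import *
o=bot.get_obs();print(o["ee_pos"],o["wrist_force"])
c=cap("scene");cv2.imwrite("pics/s2.png",c["image"])
b=c["image"][160:260,210:350]
cv2.imwrite("pics/e1.png",cv2.resize(b,(770,550),interpolation=cv2.INTER_CUBIC))
```

```text
[0.4043836  0.03379128 0.1856262 ] [-0.08398628 -0.58045527  0.97929455]
```

View pics/e1.png

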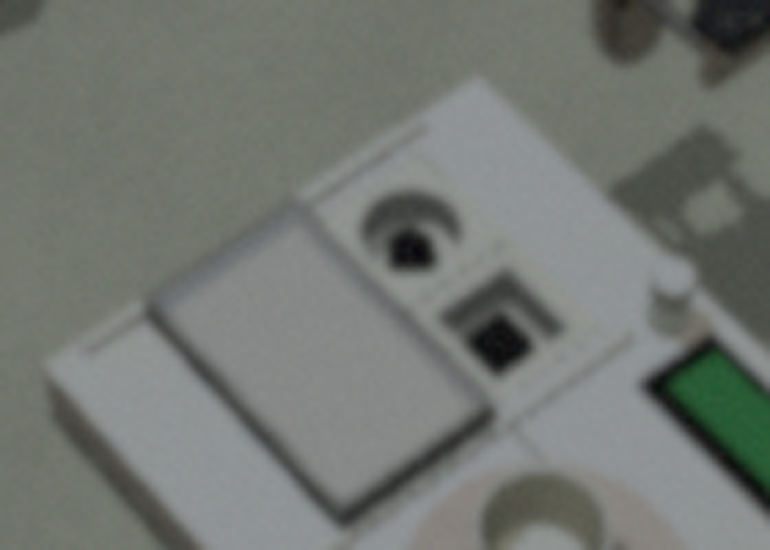

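The cover is fully back and both wells are open. The round key's dark blob is at about (410,248) and the square one's at (498,340). The front-right deck corner is at (478,80). I'll measure the keys from the dark mask.

Run:
```python
from h import *
c=cap("scene");im=c["image"]
g=im.max(2); m=(g<70).astype(np.uint8); 
n,l,st,ce=cv2.connectedComponentsWithStats(m)
b=np.array([0.5724,0.0750]);y=-.25
R=np.array([[np.cos(y),-np.sin(y)],[np.sin(y),np.cos(y)]])
f=lambda p:((np.asarray(p)[:2]-b)@R*1000).round(1)
for i in range(1,n):
    if 265<ce[i][0]<320 and 190<ce[i][1]<235 and st[i][4]>10: p=ray(c,ce[i],.045);print(st[i],ce[i].round(1),p.round(4),f(p))
p=ray(c,(210+478/5.5-.5,160+80/5.5-.5),.06);print("FR corner",p.round(4),f(p))
for uv in((360,232),(460,232),(410,188)): print("mouth",f(ray(c,(210+uv[0]/5.5-.5,160+uv[1]/5.5-.5),.06)))
```

```text
[277 196  13   6  28] [282.5 198. ] [ 0.4808 -0.0393  0.045 ] [ -60.5 -133.4]
[281 201   8   8  49] [284.2 205. ] [ 0.497  -0.0217  0.045 ] [ -49.1 -112.3]
[292 211  13   8  30] [297.9 214.1] [0.4988 0.0264 0.045 ] [-59.3 -65.3]
[295 217  11  11  76] [300.1 221.7] [0.5151 0.0455 0.045 ] [-48.2 -42.7]
FR corner [ 0.3985 -0.0503  0.06  ] [-137.5 -164.5]
mouth [ -30.  -129.4]
mouth [-69.  -97.7]
mouth [ -66.6 -134.2]
```

{"op": "move_arm", "data": {"deltas": [[[20,8,0,0,0],[50,18,0,0,0],[80,28,5,0,0],[98,33,20,0,0],[102,33,45,0,0],[102,33,65,0,0],[102,33,75,0,0],[102,33,80,0,0],[102,33,80,0,0],[102,33,80,0,0]]]}}

```text
t: 4.87
ee_pos: [0.4966, -0.0239, 0.1052]
ee_rot: [0.0, 0.992, -0.124, 0.0]
wrist_force: [-0.2, -0.6, 0.8]
grip_width: 0.004
grip_force: 0.0
```

Run:
```python
from h import *
o=bot.get_obs();print(o["ee_pos"],o["wrist_force"])
b=cap("scene")["image"][160:260,210:350]
cv2.imwrite("pics/e2.png",cv2.resize(b,(770,550),interpolation=cv2.INTER_CUBIC))
```

```text
[ 0.49658112 -0.02386343  0.105247  ] [-0.20520136 -0.61868845  0.83994013]
```

View pics/e2.png

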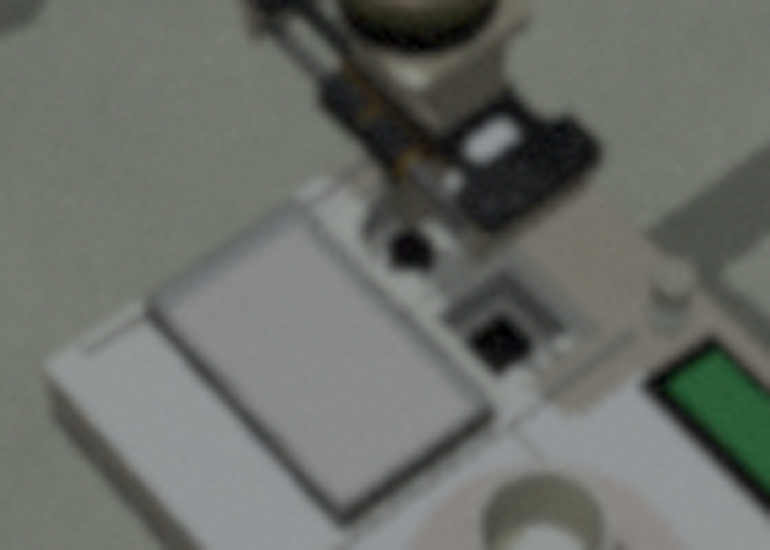

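The fingertips hang just above the round well near (410,215), in line with its key. I'll descend gently.

{"op": "move_arm", "data": {"deltas": [[[0,0,5,0,0],[0,0,11,0,0],[0,0,17,0,0],[0,0,22,0,0],[0,0,26,0,0],[0,0,30,0,0],[0,0,32,0,0],[0,0,32,0,0]]]}}

```text
t: 5.58
ee_pos: [0.4956, -0.0237, 0.0719]
ee_rot: [-0.0, 0.992, -0.124, -0.001]
wrist_force: [-0.5, 0.5, 0.3]
grip_width: 0.007
grip_force: 0.0
```

{"op": "move_arm", "data": {"deltas": [[[0,0,2,0,0],[0,0,4,0,0],[0,0,6,0,0],[0,0,8,0,0],[0,0,9,0,0],[0,0,9,0,0]]]}}

```text
t: 6.08
ee_pos: [0.4964, -0.0238, 0.0642]
ee_rot: [0.0, 0.992, -0.124, 0.0]
wrist_force: [-1.6, 0.0, 7.0]
grip_width: 0.007
grip_force: 3.1
```

{"op": "move_arm", "data": {"deltas": [[[0,0,1,0,0],[0,0,1,0,0],[0,0,1,0,0],[0,0,1,0,0],[0,0,1,0,0],[0,0,1,0,0],[0,0,1,0,0],[0,0,1,0,0],[0,0,1,0,0],[0,0,1,0,0]]]}}

```text
t: 6.92
ee_pos: [0.4965, -0.0239, 0.0641]
ee_rot: [0.0, 0.992, -0.124, 0.0]
wrist_force: [-6.4, 0.9, 15.4]
grip_width: 0.006
grip_force: 7.7
```

{"op": "move_arm", "data": {"deltas": [[[0,0,-4,0,0],[0,0,-10,0,0],[0,0,-20,0,0],[0,0,-40,0,0],[0,0,-70,0,0],[5,-2,-100,0,0],[25,-8,-115,0,0],[55,-15,-115,0,0],[90,-25,-115,0,0],[120,-33,-115,0,0]]]}}

```text
t: 7.75
ee_pos: [0.6225, -0.0214, 0.1789]
ee_rot: [-0.0, 0.992, -0.124, 0.001]
wrist_force: [0.6, -1.2, 0.1]
grip_width: 0.002
grip_force: 0.0
```

{"op": "move_arm", "data": {"deltas": [[[25,0,0,0,0],[38,0,0,0,0],[42,0,10,0,0],[42,0,30,0,0],[42,0,50,0,0],[42,0,60,0,0],[42,0,60,0,0]]]}}

```text
t: 8.33
ee_pos: [0.6581, -0.0313, 0.1135]
ee_rot: [-0.0, 0.992, -0.124, -0.003]
wrist_force: [-1.4, -0.2, -0.6]
grip_width: 0.007
grip_force: 0.0
```

Run:
```python
from h import *
o=bot.get_obs();print(o["ee_pos"],o["wrist_force"])
b=cap("scene")["image"][150:280,200:370]
cv2.imwrite("pics/e3.png",cv2.resize(b,(765,585),interpolation=cv2.INTER_CUBIC))
```

```text
[ 0.65814265 -0.0313285   0.11352919] [-1.38572    -0.17508897 -0.62195703]
```

View pics/e3.png

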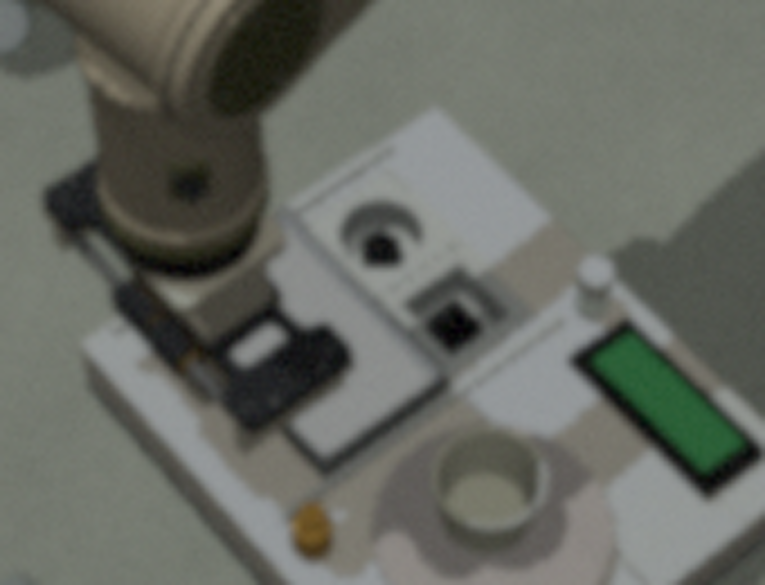

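The fingers hang behind the cover's rear wall, over the free deck and clear of the weight at (312,528). I'll lower and push it shut.

{"op": "move_arm", "data": {"deltas": [[[0,0,10,0,0],[0,0,19,0,0],[-5,0,20,0,0],[-15,0,20,0,0],[-27,0,20,0,0],[-40,0,20,0,0],[-53,0,20,0,0],[-66,0,20,0,0],[-78,0,20,0,0],[-86,0,20,0,0]]]}}

```text
t: 9.22
ee_pos: [0.5773, -0.0104, 0.0981]
ee_rot: [0.0, 0.992, -0.124, 0.001]
wrist_force: [1.8, -1.1, -1.5]
grip_width: 0.006
grip_force: 1.2
```

{"op": "move_arm", "data": {"deltas": [[[-5,0,0,0,0],[-9,0,0,0,0],[-12,0,0,0,0],[-14,0,0,0,0],[-15,0,0,0,0],[-15,0,0,0,0]]]}}

```text
t: 9.72
ee_pos: [0.5662, -0.0076, 0.0984]
ee_rot: [0.0, 0.992, -0.124, 0.003]
wrist_force: [14.3, -3.0, -8.6]
grip_width: 0.004
grip_force: 7.1
```

{"op": "move_arm", "data": {"deltas": [[[4,0,0,0,0],[10,0,-3,0,0],[15,0,-20,0,0],[15,0,-50,0,0],[15,0,-85,0,0],[15,0,-115,0,0],[15,0,-130,0,0],[15,0,-130,0,0],[15,0,-130,0,0]]]}}

```text
t: 10.47
ee_pos: [0.5785, -0.0106, 0.2286]
ee_rot: [-0.0, 0.992, -0.124, 0.001]
wrist_force: [-0.1, 0.1, -1.1]
grip_width: 0.007
grip_force: 0.0
```

Run:
```python
from h import *
o=bot.get_obs();print(o["ee_pos"],o["wrist_force"],o["t"])
b=cap("scene")["image"][150:280,200:370]
cv2.imwrite("pics/e4.png",cv2.resize(b,(765,585),interpolation=cv2.INTER_CUBIC))
```

```text
[ 0.57854879 -0.0106047   0.22862558] [-0.05015733  0.06663797 -1.05395216] 10.4667
```

View pics/e4.png

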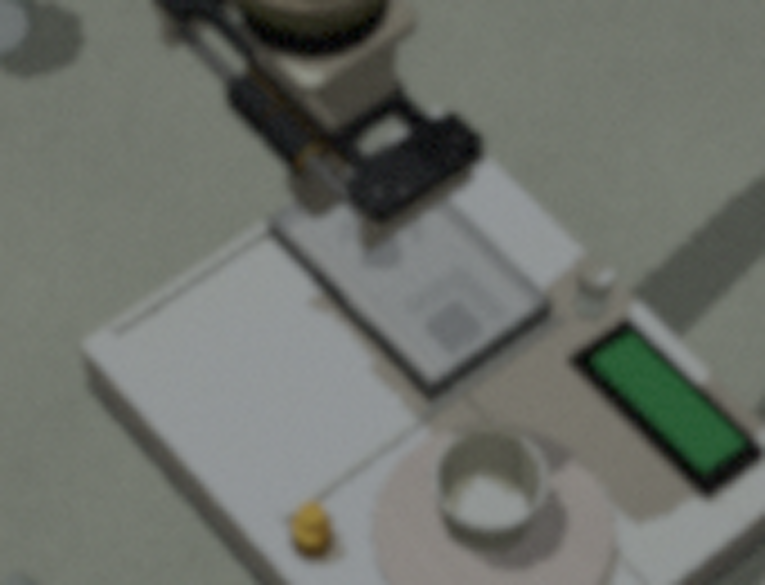

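The cover is shut again over both wells. The gripper is clear, and the cup, weight (312,528) and vial (597,285) have not moved.

```bash
python3 -c "
from plant import bot
print(bot.hand_in())"
```

```text
the job is handed in; nothing more can be done
None
```

I pushed the cover fully back, pressed the round key down for about a second and released it, then pushed the cover shut again; the job is handed in at about 10.5 s, and I saw no verdict.

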